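# Pack the cakes into the chilled carrier, lid on, drawer shut, clamp down

## Task

Swing the carrier's red-handled clamp up and back, pull the drawer out to its stop and set every cake in a steel mould from the wooden tray upright inside it. Then put the blue lid squarely on the drawer so that it sits down on the rim, push the drawer fully home and swing the clamp down again; keep the clamp up whenever the drawer is out. Do not disturb the price cards, the dome cake, the jar, the spatula or the gold boards.

Things in the scene. Friction and masses are not known exactly. Their poses are not given: they have to be found in the camera images.
- carrier: chilled cake carrier: stainless steel box fixed to the counter, 240 deep (its x) x 346 wide (its y) x 165 high, open front towards its -x. Origin: centre of its underside; z up. The drawer slides out along the carrier's -x; the opening above the drawer reaches up to 150 above the counter.
- drawer (a joint): slide of the carrier's drawer: 0 = shut, 0.165 m = out against its stop. It needs about 2 N to slide and stays where it is left. Drawer: white front panel 342 wide, from 12 to 154 above the counter, and behind it an open steel box, inside 140 (x) x 300 (y), walls 7 thick, 71 above the inner floor (rim 92 above the counter). When the drawer is fully out its box is just clear of the carrier (1 cm).
- drawer_in (a point): centre of the drawer's inner floor, moving with the drawer, axes as the carrier's; 21 above the counter. The front panel's inner face lies 77 from it towards -x.
- drawer_handle (a point): middle of the drawer's bar handle: dark round bar, 12 diameter, 110 long along the carrier's y, 130 above the counter, 36 clear (centre to panel) in front of the white panel; moves with the drawer. Free from above when the clamp is up.
- clamp (a joint): hinge of the over-centre hold-down clamp on the carrier's top left front, about the carrier's y: 0 = down (arm level, pointing to the carrier's -x, rubber foot on the drawer front's ledge), 1.57 = upright, 2.0 = thrown back against its stop (it then reaches 265 above the counter: keep the lid clear). Let go, it falls by its weight to the nearer end and stays there (0.15 kg).
- clamp_grip (a point): grip point of the clamp's red round handle bar: 14 diameter, along the carrier's y, free length 70 (this point is its middle), 75 from the hinge axis; 185 above the counter when down. The flat dark arm joins the bar at its left (+y) end, 45 from this point. Moves with the clamp.
- clamp_hinge (a point): the point of the clamp's hinge axis level (in the carrier's y) with clamp_grip, 185 above the counter; fixed to the carrier, axes as the carrier's. clamp_grip lies at hinge + 75 x (-cos q, 0, sin q) in these axes, q = joint clamp.
- tray: low wooden tray, fixed, 260 (x) x 200 (y) x 22 high, walls 8, inner floor 8 above the counter; holds the cakes. Origin: centre of its underside. It may stand on the left or the right.
- slab: white marble slab, fixed, 330 x 200 x 18 high; the lid lies on it. Origin: centre of its underside. On the other side from the tray.
- lid: loose blue lid of the drawer: plate 152 (its x) x 312 (its y) x 6 thick, with a lip under it 128 x 288, 7 deep, that drops inside the drawer's walls with 6 to spare all round; the plate then rests on the rim. Origin: centre of the lip's underside (the plate's underside is 7 above it); seated it is 64 above drawer_in. Fits either way round, long side along the drawer's y. Mass about 0.35 kg.
- lid_handle (a point): top middle of the lid's black handle: an upright bar 80 long along the lid's y, 16 thick, 28 high above the plate; this point is 41 above the lid's origin.
- cake0: small cake in a round steel mould, 56 diameter, 50 high (cream to 64), chocolate brown top, cream peaks, red berry. About 0.2 kg. Origin: centre of its underside, z up. May be absent.
- cake1: small cake in a round steel mould, 56 diameter, 50 high (cream to 64), red top, cream peaks, dark berry. About 0.2 kg. Origin: centre of its underside, z up. May be absent.
- cake2: small cake in a round steel mould, 56 diameter, 50 high (cream to 64), pistachio green top, cream peaks, red berry. About 0.2 kg. Origin: centre of its underside, z up. May be absent.
- cake3: small cake in a round steel mould, 56 diameter, 50 high (cream to 64), caramel top, beige peaks, dark berry. About 0.2 kg. Origin: centre of its underside, z up. May be absent.
- tag0: Not part of the job, to be left alone. Loose. Origin: centre of its underside. Price-card holder (dark wood block 22 x 60 x 16 with a dark card, 54 high in all) standing in the middle of the tray.
- tag1: Not part of the job, to be left alone. Loose. Origin: centre of its underside. The same kind of price-card holder, standing on top of the carrier, at its front right.
- dome: Not part of the job, to be left alone. Loose. Origin: centre of its underside. White dome cake on a gold board, 96 diameter, 65 high; it has no mould.
- jar: Not part of the job, to be left alone. Loose. Origin: centre of its underside. Amber glass jar, 76 diameter, 110 high.
- palette: Not part of the job, to be left alone. Loose. Origin: centre of its underside. Spatula lying on the counter near the robot, 280 long.
- boards: Not part of the job, to be left alone. Loose. Origin: centre of its underside. Stack of gold cake boards, 90 diameter, 18 high.
Mind the look-alikes: they are no part of the job. Leave any purple look-alike of the cake0 alone.

How it is judged:
By the outcome, as a careful person would: the job done as asked, in the order asked, and still so for the second after the job is handed in, with the robot touching nothing.
Of cake0, cake1, cake2, cake3 only 2 to 4 are there at a start; the rules pass over those that are not, and their reading is None.
At some moment in a run one of cake0, cake1, cake2, cake3, lid may be knocked a few centimetres aside while the robot is not near it.
It also fails if it takes over 210 s, if anything falls off the work surface, if the arm or the gripper's body presses on something with over 40 N, if the wrist force passes 120 N, or if a joint passes its speed limit or range.

## Robot

A 6-joint arm with a two-finger parallel gripper is mounted at the origin on the work surface. World frame = base frame: x ahead of the robot, y to its left, z up, the work surface at z = 0. Lengths are in mm, angles in rad, forces in N, time in s.
With the tool pointing down it reaches from about 325 to 875 mm from the base axis. Payload 4.4 kg.
Tool frame: the origin (TCP) lies on the centre line of the jaws, within the pads' length; the fingertips stand ahead of it and the grasp point (between the pads) lies 6 mm ahead of it (ctrl.tcp_to_tips is the z of the fingertips in the tool frame, in mm); z points along the fingers, y is the line along which they close (so a half turn about z gives the same grasp; the last joint's range is limited). The gripper opens to 85 mm and grips with 20 to 120 N. Pads are 22 mm wide; open, the fingers measure 114 mm over their backs; the gripper's body (76 mm by 85 mm) begins 54 mm behind the grasp point. The pads swing forward as they close: fully open they stand 13 mm farther back than shut.
Start: joints at [1.139, 0.207, 1.542, -0, 1.393, -0.15], TCP at [159.909, 552.319, 256.282] pointing down, gripper open.
Joint ranges: [-2.73, 2.73], [-0.86, 2.22], [0.23, 2.46], [-1.11, 4.25], [0.08, 2.63], [-2.82, 2.82]. Speed limits (rad/s): [2.79, 2.79, 3.14, 3.14, 3.14, 3.14].

## Interface

Orientations are given as a 3x3 rotation matrix whose columns are the frame's x, y, z axes.
In Python, from plant import ctrl, sensors, optics gives the robot as it stands. Calls block until the motion is done:
- ctrl.move_ptp(position, orientation): joint-space move of the TCP to a pose.
- ctrl.move_l(position, rot=None, vel=150, threshold=None): straight line of the TCP; rot=None keeps the orientation; vel is the mean speed in mm/s. With threshold (N) it stops when the force on the tool has changed by that much, and returns True; else False.
- ctrl.set_joints(angles): joint-space move.
- ctrl.gripper_to(opening, force=None): finger opening in mm; force is the grip in N (None keeps the last); returns when the fingers have stopped.
- ctrl.hold(seconds).
- ctrl.solve_ik(position, orientation): joint angles nearest the present ones, or None.
- sensors.read_state(): the state.
- optics.grab_frame(name): name is "scene" or "top" or "wrist"; returns (picture, depth): 384x512x3 uint8, red, green, blue; 384x512 float32, mm along the optical axis (not along the pixel's ray), 0 where there is no reading.
- optics.camera_params(name): a dict with "mtx" (3x3 intrinsics, pixels), "k1" (the pictures are not rectified: a ray, as slopes to the right and down, at radius r is drawn at 1 + k1 r^2 times it, then the intrinsics apply), "R" (3x3) and "t" (3): a world point X has camera coordinates R X + t; the wrist camera has in their place "T_tool_cam" (4x4, takes a point from camera to tool coordinates, whose origin is the TCP and whose axes are the flange's). Camera axes: x right, y down, z forward; pixel columns grow to the right and rows downward; lengths in mm; the calibration is good to about 2 mm. A picture is of the moment at which its call begins: read the wrist's pose just before it. camera_params takes no time and is no camera call.
A pose or a line that the arm cannot do raises ctrl.MotionError and nothing moves.
- ctrl.finish_job(): hands the job in; it is judged then, once.
The state is a dict: "t": time; "q": joint angles; "qvel": joint speeds; "tau": joint torques, N m; "eef_pos": TCP position; "eef_rot": TCP orientation; "force": force on the tool from outside, world axes, zero at the start; "wrist_torque": the same for the moment, N m; "grip_width": finger opening in mm; "grasp_force": force on a finger pad.
Only numpy, scipy, OpenCV 4.12 (cv2) and the standard library are available. Lean on these libraries where they do the work, as an engineer would, in place of code of your own. Each camera call takes 0.05 s, during which the arm holds its last target. There are 200 camera calls.

## Working session

There is one attempt and no reset: what is moved stays moved. The work goes in short steps, each a Python script; the robot and the scene stay as the last script left them, time stands still between calls to the robot, and variables do not carry over. Pictures are saved under pics/ and viewed, at most 14 in all, crops included, and the job is handed in when it is done.

```bash
ls; mkdir -p pics; python3 - <<'E'
from plant import ctrl, sensors, optics
import cv2,numpy as np
for n in ("scene","top"):
    im,d=optics.grab_frame(n); np.savez("pics/%s0.npz"%n,im=im,d=d)
    cv2.imwrite("pics/%s0.png"%n,cv2.resize(im[:,:,::-1],(800,600)))
    p=optics.camera_params(n); print(n,{k:np.round(v,3).tolist() for k,v in p.items()})
print(optics.camera_params("wrist"),ctrl.tcp_to_tips,sensors.read_state())
E
```

```text
pics
scene {'mtx': [[438.066, 0.0, 256.299], [0.0, 438.066, 188.977], [0.0, 0.0, 1.0]], 'k1': -0.064, 'R': [[0.034, 0.999, 0.014], [0.836, -0.021, -0.548], [-0.548, 0.03, -0.836]], 't': [38.338, -359.337, 1628.524]}
top {'mtx': [[357.185, 0.0, 257.128], [0.0, 357.185, 191.884], [0.0, 0.0, 1.0]], 'k1': 0.01, 'R': [[0.022, -1.0, -0.013], [-0.993, -0.02, -0.119], [0.119, 0.015, -0.993]], 't': [-57.402, 517.647, 1013.869]}
{'mtx': array([[286.19221805,   0.        , 255.57681762],
       [  0.        , 286.19221805, 195.02334909],
       [  0.        ,   0.        ,   1.        ]]), 'k1': -0.05960992958463574, 'T_tool_cam': array([[ 3.30541023e-04, -9.66084548e-01, -2.58225748e-01,
         6.57629453e+01],
       [ 9.99999816e-01,  1.88221121e-04,  5.75866064e-04,
         5.24370254e-01],
       [-5.07731767e-04, -2.58225891e-01,  9.66084433e-01,
        -1.16717939e+02],
       [ 0.00000000e+00,  0.00000000e+00,  0.00000000e+00,
         1.00000000e+00]])} 25.0 {'t': 0.1, 'q': array([ 1.13850636e+00,  2.07328364e-01,  1.54285381e+00,  3.13071011e-05,
        1.39352130e+00, -1.50481693e-01]), 'qvel': array([ 0.00114452, -0.00138804, -0.00296134,  0.00024442, -0.00103694,
        0.00107705]), 'tau': array([-3.83800143e-04, -3.84094155e+01, -2.92548162e+01, -3.47815776e-04,
        4.74017579e-03, -9.42428130e-06]), 'eef_pos': array([159.61838178, 551.72022856, 255.22522389]), 'eef_rot': array([[-9.60552439e-01,  2.78097428e-01, -9.12310096e-04],
       [ 2.78098708e-01,  9.60550615e-01, -1.90372789e-03],
       [ 3.46898193e-04, -2.08234273e-03, -9.99997772e-01]]), 'force': array([ 0.22075168,  0.27359976, -1.22264001]), 'wrist_torque': array([ 0.01587227, -0.06256302,  0.05603384]), 'grasp_force': 0.0, 'grip_width': 85.35121519660554}
```

View pics/scene0.png

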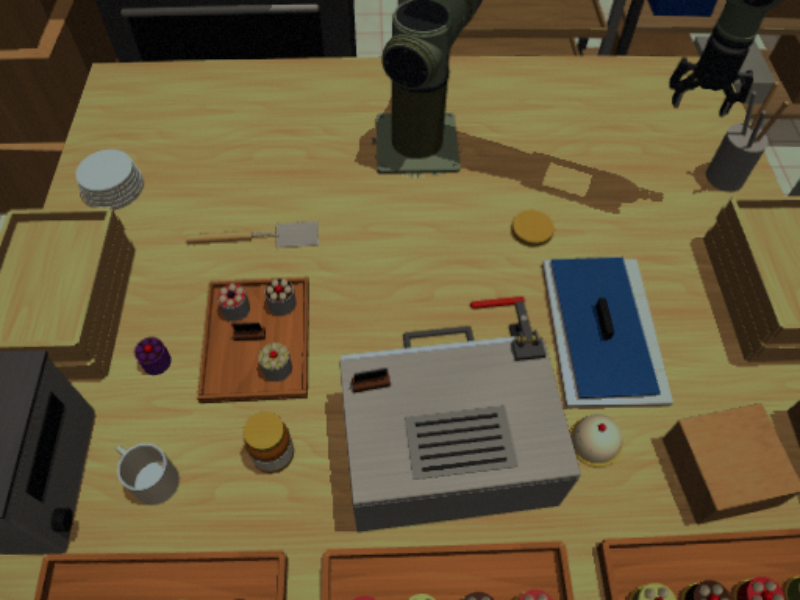

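View pics/top0.png

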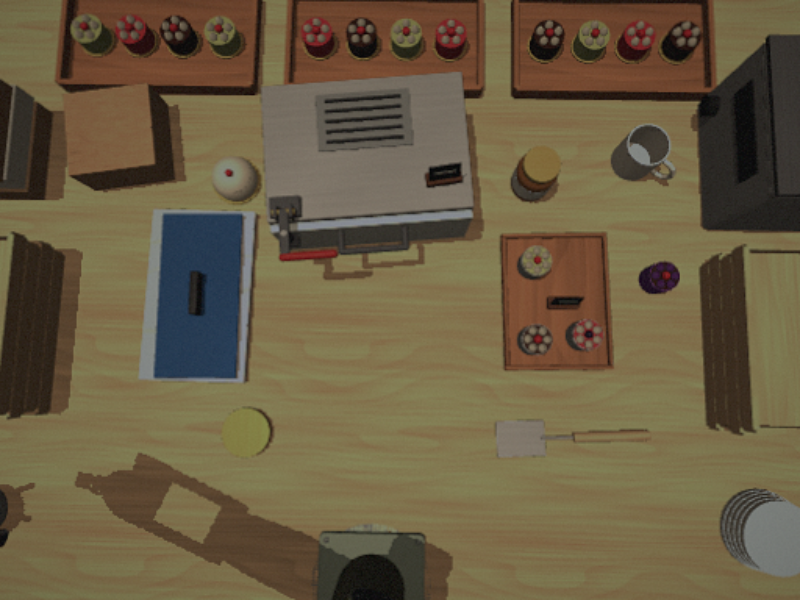

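The pictures show (800x600 scale, top view) cakes in the tray: one at (535,262), one at (535,340), one at (586,333). The price card is at (566,302) and the lid handle at (196,292). The clamp's red bar is at (308,255), and the drawer handle at (374,242). These could be mistaken for the cakes: the purple cake at (660,278) outside the tray, the cakes in the back trays (row ~40), and the dome at (235,178).

```bash
cat > h.py <<'E'
from plant import ctrl, sensors, optics
import cv2, numpy as np
def cam(name, st=None):
    p=optics.camera_params(name)
    if name=="wrist":
        T=p["T_tool_cam"]; Rt=np.array(st["eef_rot"]); 
        Rcw=Rt@T[:3,:3]; c=Rt@T[:3,3]+np.array(st["eef_pos"])
    else:
        Rcw=p["R"].T; c=-Rcw@p["t"]
    return p["mtx"],p["k1"],Rcw,c
def slopes(uv,K,k1):
    uv=np.atleast_2d(uv).astype(float)
    return cv2.undistortPoints(uv[:,None],K,np.array([k1,0,0,0,0.])).reshape(-1,2)
def onplane(uv,z,C):
    K,k1,R,c=C; s=slopes(uv,K,k1); d=np.c_[s,np.ones(len(s))]@R.T
    return c+d*((z-c[2])/d[:,2])[:,None]
def cloud(d,C):
    K,k1,R,c=C; v,u=np.mgrid[:d.shape[0],:d.shape[1]]
    s=slopes(np.c_[u.ravel(),v.ravel()],K,k1)
    P=(np.c_[s,np.ones(len(s))]*d.ravel()[:,None])@R.T+c
    P[d.ravel()==0]=np.nan
    return P.reshape(d.shape+(3,))
def rect(P):
    (c,s,a)=cv2.minAreaRect(P[:,:2].astype(np.float32)); return np.round(c,1),np.round(s,1),round(a,2)
def rz(a): # tool down, tool y (closing) at angle a from world x
    y=np.array([np.cos(a),np.sin(a),0]); z=np.array([0,0,-1.]); return np.c_[np.cross(y,z),y,z]
def big(m):
    n,l,s,_=cv2.connectedComponentsWithStats(m.astype(np.uint8)); return l==1+np.argmax(s[1:,4])
E
cat > m.py <<'E'
from h import *
C={n:cam(n) for n in("top","scene")}
F={n:np.load("pics/%s0.npz"%n) for n in C}
for n in C:
    im=F[n]["im"].astype(int); P=cloud(F[n]["d"],C[n]); r,g,b=im[...,0],im[...,1],im[...,2]; z=P[...,2]
    print(n)
    top=big((abs(z-165)<7)); print("carrier top",rect(P[top]),P[top][:,2].mean())
    blue=big((b>1.6*r)&(b>60)&(abs(z-31)<15)); print("lid",rect(P[blue]),np.nanmedian(P[blue][:,2]))
    red=big((r>110)&(g<50)&(b<60)&(abs(z-185)<25)); Q=P[red]; v,u=np.nonzero(red)
    print("redbar depth",rect(Q),np.median(Q[:,2]), "plane192", rect(onplane(np.c_[u,v],190,C[n])))
    l=blue.copy(); 
    hull=np.zeros(blue.shape,np.uint8); cs,_=cv2.findContours(blue.astype(np.uint8),0,2); cv2.drawContours(hull,[max(cs,key=cv2.contourArea)],-1,1,-1)
    hd=(hull>0)&(z>48)&(z<70); print("lidhandle",rect(P[hd]),np.median(P[hd][:,2]),hd.sum())
    cx=P[blue].mean(0)
    w=(r>140)&(b>130)&(abs(z-18)<6)&(np.hypot(P[...,0]-cx[0],P[...,1]-cx[1])<230)
    sl=big(w|blue); print("slab",rect(P[sl]))
    # tray region
    tr=(P[...,1]<-100)&(P[...,1]>-480)&(P[...,0]>350)&(P[...,0]<900)
    tall=tr&(z>30)&(z<80); nn,L,S,_=cv2.connectedComponentsWithStats(tall.astype(np.uint8))
    for i in range(1,nn):
        if S[i,4]<40: continue
        q=P[L==i]; t=q[q[:,2]>q[:,2].max()-25]
        print(" tall",S[i,4],rect(q),"zmax",round(np.percentile(q[:,2],97),1),"mid",np.round((q.max(0)+q.min(0))/2,1),"rgb",im[L==i].mean(0).round(), "pix",S[i,:4])
    wood=tr&(r>1.7*b)&(r>g*1.5)&(z<32)&(z>2); print(" tray",rect(P[big(wood)]))
E
python3 m.py
```

```text
top
carrier top (array([764.8,  18.7]), array([242.1, 347.9]), 5.48) 165.54041324929568
lid (array([523. , 335.3]), array([308.9, 151.3]), 0.9) 31.33398654849384
redbar depth (array([570.3, 104.1]), array([ 8.2, 88.4]), 5.75) 191.90337758915314 plane192 (array([570.3, 104.3]), array([ 8.2, 88.1]), 5.26)
lidhandle (array([523.6, 337.6]), array([78.9, 17.3]), 2.53) 58.3227634525058 185
slab (array([523. , 335.3]), array([308.9, 151.3]), 0.9)
 tall 180 (array([ 795.9, -460.3]), array([64.5, 17.7]), 20.64) zmax 78.4 mid [ 799.  -464.5   54.8] rgb [64. 58. 49.] pix [394  87  17  25]
 tall 174 (array([ 739.3, -279.5]), array([74.3, 34.7]), 59.71) zmax 78.8 mid [ 746.6 -286.5   55. ] rgb [59. 48. 39.] pix [328 105  27  22]
 tall 85 (array([ 644.2, -132.4]), array([ 2.4, 63.1]), 5.49) zmax 78.1 mid [ 644.2 -132.4   54.8] rgb [54. 50. 44.] pix [277 146  23   6]
 tall 338 (array([ 594.2, -291.7]), array([54.5, 53.8]), 47.95) zmax 70.8 mid [ 594.3 -292.3   53.5] rgb [108.  95.  70.] pix [332 157  22  21]
 tall 81 (array([ 522.6, -350.1]), array([ 8.5, 53.4]), 1.23) zmax 64.0 mid [ 522.7 -350.1 
[... 1186 characters left out ...]
ax 65.5 mid [ 522.2 -349.4   48.7] rgb [26. 16. 11.] pix [148 206  19   5]
 tall 359 (array([ 593.4, -290.8]), array([53.7, 55.6]), 43.23) zmax 73.5 mid [ 593.4 -291.8   54. ] rgb [102.  89.  63.] pix [165 219  21  23]
 tall 221 (array([ 778.2, -281.7]), array([33.7, 76.2]), 24.93) zmax 78.7 mid [ 771.9 -287.6   55.1] rgb [68. 57. 44.] pix [158 278  29  23]
 tall 195 (array([ 816.6, -460. ]), array([20.5, 67.1]), 72.05) zmax 79.1 mid [ 813.8 -464.1   54.8] rgb [73. 68. 57.] pix [ 93 293  19  27]
 tall 91 (array([ 895.5, -121. ]), array([ 2.4, 42.3]), 5.45) zmax 77.5 mid [ 895.4 -121.1   54.6] rgb [43. 42. 39.] pix [227 331  18   7]
 tray (array([ 526.2, -336.1]), array([261.9, 199.4]), 1.57)
```

```bash
python3 - <<'E'
from h import *
F=np.load("pics/top0.npz"); im=F["im"][...,::-1]
a=cv2.resize(im[110:180,160:300],(800,400),interpolation=2); b=cv2.resize(im[145:240,315:445],(274,200),interpolation=2)
cv2.imwrite("pics/crop0.png",np.vstack([a,np.hstack([b,np.zeros((200,526,3),np.uint8)])]))
P=cloud(F["d"],cam("top")); z=P[...,2]
a=np.radians(5.5); c=np.array([764.8,18.7]); R=np.array([[np.cos(a),-np.sin(a)],[np.sin(a),np.cos(a)]])
q=(P[...,:2]-c)@R
for n,m in {"tag1":(z>175)&(abs(q[...,1]+100)<60)&(abs(q[...,0])<120),"handle":(abs(z-131)<8)&(q[...,0]<-150)&(q[...,0]>-210)&(abs(q[...,1])<80),
 "panel":(abs(z-154)<4)&(q[...,0]<-121)&(q[...,0]>-170)&(abs(q[...,1])<180),"redbar":(z>183)&(q[...,0]<-165)&(abs(q[...,1]-100)<60),"hinge":(z>170)&(q[...,1]>70)&(q[...,0]>-165)}.items():
    v=np.c_[q[m],z[m]]; print(n,m.sum(),np.percentile(v,2,axis=0).round(1),np.percentile(v,98,axis=0).round(1))
E
```

```text
tag1 273 [ -80.8 -154.   176.4] [-62.8 -97.8 220.1]
handle 246 [-176.7  -59.5  130.7] [-152.    57.7  138.2]
panel 692 [-153.2 -164.9  150.6] [-121.4  161.2  157.1]
redbar 319 [-674.3   41.3  185.6] [-167.   145.1  295.9]
hinge 401 [-161.5  114.5  171.5] [-81.7 162.1 194.1]
```

View pics/crop0.png

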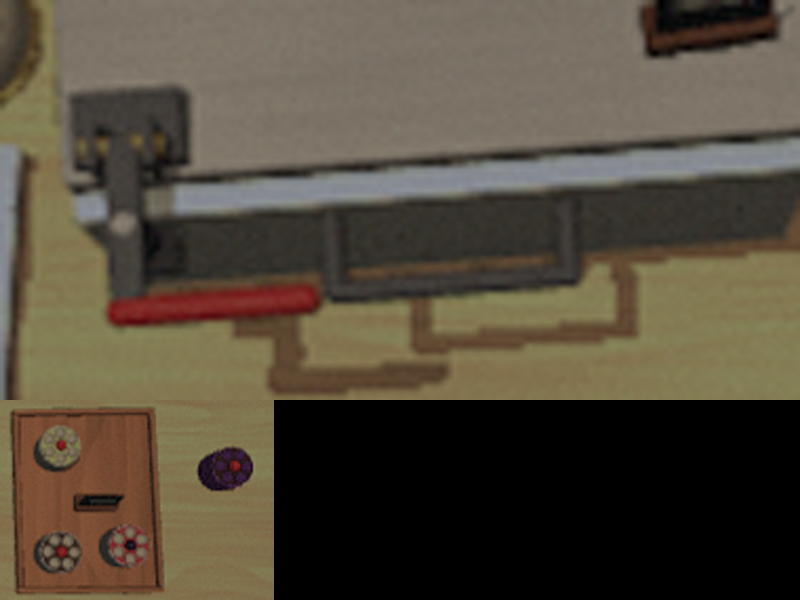

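The crop shows three cakes inside the tray: green/pale with a red berry, brown with a red berry, and red with a dark berry. The purple cake is outside the tray and stays put. The red bar's free end is at (318,297) in the crop, with the arm at its left end, and the drawer handle is at (455,290). Next I swing the clamp up.

```bash
cat >> h.py <<'E'
A=np.radians(5.5); CC=np.array([764.8,18.7]); RC=np.array([[np.cos(A),-np.sin(A)],[np.sin(A),np.cos(A)]])
def W(x,y,z): return np.r_[CC+RC@np.array([x,y]),z+6.]   # carrier coords of grasp point -> TCP (tool down)
def w2c(p): return (np.asarray(p)[...,:2]-CC)@RC
def ori(a):  # closing angle a (mod pi) with the smaller last-joint angle
    return rz(a)
def fs(tag=""):
    s=sensors.read_state(); print(tag,"t%.1f"%s["t"],"tcp",s["eef_pos"].round(1),"F",s["force"].round(1),"w%.1f gf%.1f"%(s["grip_width"],s["grasp_force"])); return s
HX=-110.4; GY=90.
def clampPt(q): return W(HX-75*np.cos(q),GY,185+75*np.sin(q))
E
python3 - <<'E'
from h import *
for a in (A,A+np.pi,A+np.pi/2,A-np.pi/2):
  for p in (W(-185,90,285),W(-171,0,200),W(-336,0,130),[523,336,200],[461,-381,60]):
    q=ctrl.solve_ik(p,rz(a)); print(round(a,2),None if q is None else np.round(q,2))
E
```

```text
0.1 [ 0.01  0.19  1.49 -0.    1.46 -0.09]
0.1 [-0.14  0.29  1.54 -0.    1.31 -0.24]
0.1 [-0.23  0.04  2.   -0.    1.1  -0.33]
0.1 [ 0.43  0.35  1.48 -0.    1.31  0.34]
0.1 [-0.84  0.48  1.63 -0.    1.04 -0.93]
3.24 None
3.24 None
3.24 [-0.23  0.04  2.   -0.    1.1   2.81]
3.24 [ 0.43  0.35  1.48 -0.    1.31 -2.81]
3.24 [-0.84  0.48  1.63 -0.    1.04  2.21]
1.67 [ 0.01  0.19  1.49 -0.    1.46 -1.66]
1.67 [-0.14  0.29  1.54 -0.    1.31 -1.81]
1.67 [-0.23  0.04  2.   -0.    1.1  -1.9 ]
1.67 [ 0.43  0.35  1.48 -0.    1.31 -1.23]
1.67 [-0.84  0.48  1.63 -0.    1.04 -2.5 ]
-1.47 [ 0.01  0.19  1.49 -0.    1.46  1.48]
-1.47 [-0.14  0.29  1.54 -0.    1.31  1.33]
-1.47 [-0.23  0.04  2.   -0.    1.1   1.24]
-1.47 [ 0.43  0.35  1.48 -0.    1.31  1.91]
-1.47 [-0.84  0.48  1.63 -0.    1.04  0.64]
```

```bash
cat > clampup.py <<'E'
from h import *
O=rz(A)
ctrl.gripper_to(40,20)
p=clampPt(0); ctrl.move_ptp(p+[0,0,90],O); ctrl.move_l(p+[0,0,40],vel=200)
print("touch",ctrl.move_l(p,vel=80,threshold=8)); fs()
ctrl.gripper_to(5,25); fs("grip")
for q in np.linspace(0.15,1.9,13):
    ctrl.move_l(clampPt(q),vel=110); 
    if abs(sensors.read_state()["force"]).max()>20: fs("q%.2f"%q)
fs("up")
ctrl.gripper_to(45); p=clampPt(1.9); ctrl.move_l(p+[0,0,70],vel=120); fs()
ctrl.move_ptp(W(-250,0,260),O)
im,d=optics.grab_frame("scene"); P=cloud(d,cam("scene")); im=im.astype(int)
m=(im[...,0]>100)&(im[...,1]<50)&(im[...,2]<60)&(P[...,2]>190); print(m.sum(),w2c(P[m].mean(0)) if m.any() else 0,P[m].mean(0))
E
python3 clampup.py
```

```text
touch False
 t3.9 tcp [571.6  90.5 190.7] F [ 0.4 -0.5 -0.2] w39.6 gf0.0
grip t4.2 tcp [572.8  90.6 191.9] F [ 3.3 -0.1 -0.5] w13.0 gf24.6
up t7.5 tcp [671.6 100.1 263.5] F [ 0.2 -1.2  4.5] w12.5 gf26.3
 t8.6 tcp [670.1 100.  331.2] F [ 0.1  0.3 -1.2] w45.2 gf0.0
158 [-78.54340263 102.35357284] [676.80804041 113.05430577 260.97272577]
```

Clamp is back against its stop: the bar measures x −78.5 and z about 254–261 in the carrier frame, against −79 expected. Next, the drawer.

```bash
cat > pull.py <<'E'
from h import *
O=rz(A)
ctrl.gripper_to(30,20)
p=W(-171,0,130); ctrl.move_ptp(p+[0,0,60],O)
if ctrl.move_l(p,vel=90,threshold=8): fs("TOUCH"); raise SystemExit
ctrl.gripper_to(4,40); s=fs("grip"); x0=w2c(s["eef_pos"])
print("handle",x0)
q=W(-171-172,0,130)
print(ctrl.move_l(q,vel=90,threshold=20)); s=fs("pulled"); print("travel",w2c(s["eef_pos"])-x0)
ctrl.hold(.3); ctrl.gripper_to(32); s=fs("rel"); ctrl.move_l(s["eef_pos"]+[0,0,120],vel=150)
ctrl.move_ptp([330,180,330],rz(A-np.pi/2)); fs()
im,d=optics.grab_frame("top"); np.savez("pics/top1.npz",im=im,d=d); cv2.imwrite("pics/top1.png",cv2.resize(im[:,:,::-1],(800,600)))
im,d=optics.grab_frame("scene"); np.savez("pics/scene1.npz",im=im,d=d)
E
python3 pull.py
```

```text
TOUCH t10.9 tcp [593.3   2.4 135.7] F [-1.5 -0.5  5.3] w29.9 gf2.8
```

```bash
sed -i '/^ctrl.gripper_to(30,20)/,/^if /d; s/^ctrl.gripper_to(4,40)/ctrl.gripper_to(4,40)/' pull.py; head -5 pull.py; python3 pull.py
```

```text
from h import *
O=rz(A)
ctrl.gripper_to(4,40); s=fs("grip"); x0=w2c(s["eef_pos"])
print("handle",x0)
q=W(-171-172,0,130)
grip t11.2 tcp [593.2   2.4 135. ] F [ 0.1 -0.4  5.7] w10.5 gf39.1
handle [-172.35058121    0.24620449]
True
pulled t12.9 tcp [430.9 -12.9 134.9] F [1.4 0.2 0.2] w10.6 gf40.7
travel [-163.02837206    0.34384199]
rel t13.5 tcp [431.4 -12.7 135.2] F [-0.1 -0.4  0.1] w32.3 gf0.0
 t16.3 tcp [330.  179.8 329.6] F [-0.  -0.6 -0.6] w32.0 gf0.0
```

View pics/top1.png

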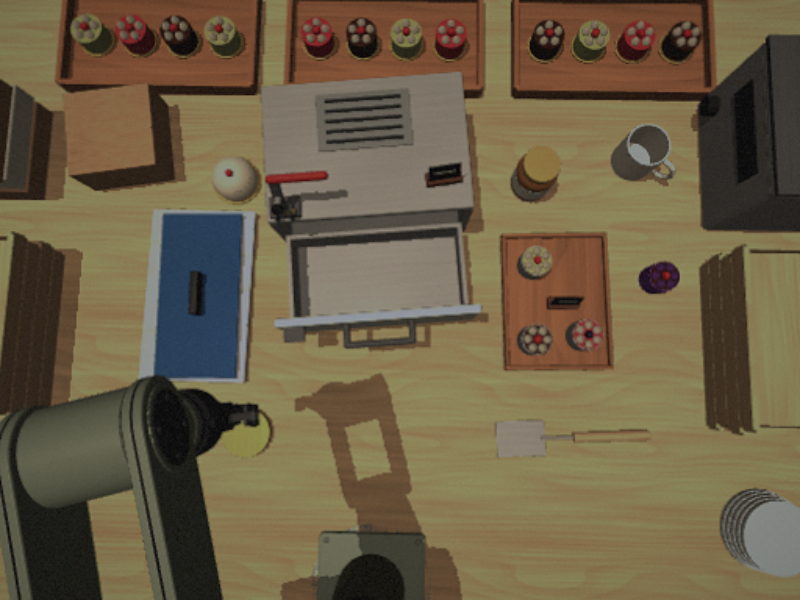

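The view shows the drawer out: its interior spans about (300,240)–(465,310) and the clamp is thrown back. The boards at (247,432) lie far below the gripper. Next I measure the drawer position.

```bash
cat > scan.py <<'E'
from h import *
def scan(n,im,d,verbose=True):
    P=cloud(d,cam(n)); z=P[...,2]; q=w2c(P); im=im.astype(int)
    out={}
    rim=(abs(z-92)<4)&(abs(q[...,0]+217)<110)&(abs(q[...,1])<185)
    pan=(abs(z-154)<4)&(q[...,0]<-150)&(abs(q[...,1])<185)
    fl=(abs(z-21)<5)&(abs(q[...,0]+217)<85)&(abs(q[...,1])<160)
    for k,m in (("rim",rim),("panel",pan),("floor",fl)):
        if m.sum()>30: print(n,k,m.sum(),np.percentile(q[m],1,axis=0).round(1),np.percentile(q[m],99,axis=0).round(1),rect(P[m]))
    return P
def cakes(n,im,d,reg):
    """tall blobs in world box reg=(x0,x1,y0,y1): list of (xy,size,rgb)"""
    P=cloud(d,cam(n)); z=P[...,2]
    m=(z>38)&(z<85)&(P[...,0]>reg[0])&(P[...,0]<reg[1])&(P[...,1]>reg[2])&(P[...,1]<reg[3])
    nn,L,S,_=cv2.connectedComponentsWithStats(m.astype(np.uint8)); o=[]
    for i in range(1,nn):
        if S[i,4]<100: continue
        q=P[L==i]; c,s,_=rect(q); o.append((np.array(c),s,im[L==i].mean(0).round(),round(np.percentile(q[:,2],97),1)))
    return o
E
python3 - <<'E'
from scan import *
for n in("top","scene"):
    F=np.load("pics/%s1.npz"%n); scan(n,F["im"],F["d"])
    for o in cakes(n,F["im"],F["d"],(400,650,-430,-240)): print(o)
E
```

```text
top rim 655 [-294.9 -159.3] [-119.4  156.2] (array([561.7,  -5.4]), array([187.4, 338.7]), 6.64)
top panel 923 [-717.7 -166.3] [-280.1  166. ] (array([262.2, -30.5]), array([450.2, 340.4]), 5.38)
top floor 4455 [-264.6 -148.2] [-133.3  147.4] (array([552.6,  -5.9]), array([162.8, 308.5]), 5.52)
(array([ 594.2, -291.7]), array([54.4, 53.4]), array([120., 105.,  78.]), np.float64(71.1))
(array([ 461. , -381.7]), array([54.2, 54.1]), array([112.,  75.,  66.]), np.float64(71.0))
(array([ 450.7, -291.4]), array([53.5, 53.8]), array([97., 77., 64.]), np.float64(72.0))
scene rim 487 [-286.  -157.6] [-169.9  160.1] (array([ 5.326e+02, -2.000e-01]), array([123.5, 339. ]), 8.56)
scene panel 680 [-736.1 -164.7] [-280.   165.6] (array([248.6, -28.2]), array([477.9, 340.9]), 4.97)
scene floor 1924 [-277.7 -146.4] [-199.7  148.2] (array([527.6,  -7.1]), array([ 84.9, 312.5]), 4.37)
(array([ 449.7, -290.6]), array([53.9, 57.3]), array([87., 69., 56.]), np.float64(73.4))
(array([ 460.9, -381.8]), array([54.6, 53.6]), array([105.,  71.,  61.]), np.float64(73.3))
(array([ 593. , -291.7]), array([55.5, 55.1]), array([112.,  98.,  69.]), np.float64(73.5))
```

Drawer_in lies at carrier (−205, 0): floor and walls agree from both views, and the rear gap of about 10 matches. Now the cakes, re-measured before each pick.

```bash
cat > cake.py <<'E'
from scan import *
import sys
O=rz(A-np.pi/2); DX=-205
ctrl.gripper_to(76,40)
REG=(400,650,-430,-240)
for slot in (90,0,-90):
    im,d=optics.grab_frame("top"); C=cakes("top",im,d,REG)
    C=[c for c in C if abs(c[1]-54).max()<6]; print([(c[0].tolist(),c[2].tolist()) for c in C])
    if not C: print("none"); break
    c=max(C,key=lambda c:c[0][1]+.2*c[0][0])[0]
    ctrl.move_ptp(np.r_[c,150],O)
    s=sensors.read_state(); im,d=optics.grab_frame("wrist"); P=cloud(d,cam("wrist",s)); z=P[...,2]
    m=(z>45)&(np.hypot(P[...,0]-c[0],P[...,1]-c[1])<45); cw=np.array(rect(P[m])[0]); print("wrist",rect(P[m]),m.sum())
    if ctrl.move_l(np.r_[c,50],vel=100,threshold=8): fs("TOUCH"); sys.exit()
    ctrl.gripper_to(40,40); s=fs("grip")
    if s["grip_width"]<52: sys.exit()
    ctrl.move_l(np.r_[c,226],vel=150)
    t=W(DX,slot,0)
    ctrl.move_l(np.r_[t[:2],226],vel=250); fs("carry")
    ctrl.move_l(np.r_[t[:2],80],vel=150); print("touch",ctrl.move_l(np.r_[t[:2],62],vel=30,threshold=5)); fs("down")
    ctrl.gripper_to(66); s=fs("rel"); ctrl.move_l(s["eef_pos"]+[0,0,150],vel=150); ctrl.gripper_to(76)
ctrl.move_ptp([330,180,330],O)
im,d=optics.grab_frame("top"); np.savez("pics/top2.npz",im=im,d=d); cv2.imwrite("pics/top2.png",cv2.resize(im[:,:,::-1],(800,600)))
print([(w2c(c[0]).round(1),c[1],c[3]) for c in cakes("top",im,d,(500,620,-150,150))], cakes("top",im,d,REG)); fs()
E
python3 cake.py
```

```text
[([593.9, -291.4], [121.0, 106.0, 78.0]), ([461.1, -381.4], [112.0, 75.0, 66.0]), ([450.7, -291.2], [97.0, 77.0, 63.0])]
wrist (array([ 594.9, -291.3]), array([54.8, 88.5]), 6.58) 28145
grip t20.5 tcp [ 594.7 -291.9   51.3] F [0.1 1.  3.3] w54.8 gf43.0
carry t23.5 tcp [552.3  87.7 226. ] F [-0.7 -0.1 -1.9] w54.9 gf42.7
touch True
down t25.2 tcp [552.2  88.7  64.3] F [ 0.1 -0.9  4.3] w54.9 gf42.7
rel t25.4 tcp [551.8  86.9  63.9] F [ 0.5 -6.4  3.2] w66.0 gf2.2
[([461.1, -380.9], [115.0, 78.0, 68.0]), ([450.7, -291.3], [101.0, 80.0, 66.0])]
wrist (array([ 451. , -291.5]), array([54.7, 88.8]), 2.83) 28179
grip t29.9 tcp [ 451.4 -291.8   51.1] F [0.6 0.6 4.2] w54.9 gf43.1
carry t32.6 tcp [560.4  -1.8 225.8] F [-0.1 -1.  -2.9] w54.9 gf42.7
touch True
down t34.3 tcp [560.9  -0.9  64.1] F [1.9 0.1 4. ] w55.1 gf43.0
rel t34.5 tcp [558.9  -0.6  62.5] F [ 0.3  0.5 -0.1] w66.2 gf0.0
[([461.2, -381.3], [116.0, 79.0, 69.0])]
wrist (array([ 461.2, -381.1]), array([54.8, 88.4]), 9.06) 28186
grip t39.0 tcp [ 461.9 -382.1   51.2] F [ 0.2 -1.2  3.9] w55.0 gf42.9
carry t41.7 tcp [569.  -91.4 225.9] F [-0.3 -0.4 -1.8] w55.3 gf42.5
touch True
down t43.4 tcp [569.5 -90.4  64.2] F [0.4 0.3 4.2] w55.1 gf43.0
rel t43.6 tcp [567.6 -87.   63.2] F [-1.1 10.3  5.7] w65.9 gf2.6
[(array([-207. ,  -90.3]), array([54.4, 51. ]), np.float64(83.6)), (array([-206.8,   -1. ]), array([54.3, 53.7]), np.float64(83.4)), (array([-212.8,   88.3]), array([53.9, 52.2]), np.float64(83.7))] []
 t46.5 tcp [330.6 179.5 329.6] F [-0.5  0.1 -0.1] w76.2 gf0.0
```

```bash
ls pics
```

```text
crop0.png
scene0.npz
scene0.png
scene1.npz
top0.npz
top0.png
top1.npz
top1.png
top2.npz
top2.png
```

View pics/top2.png

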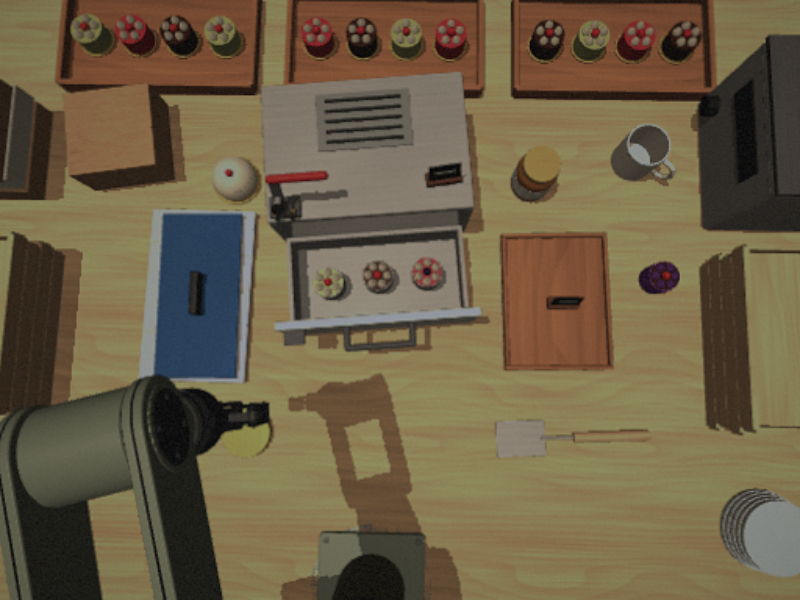

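```bash
cat > look.py <<'E'
from scan import *
def wcloud():
    s=sensors.read_state(); im,d=optics.grab_frame("wrist"); return im,d,cloud(d,cam("wrist",s))
O=rz(A)
# drawer from above
p=W(-250,0,0); ctrl.move_ptp(np.r_[p[:2],380],O); ctrl.hold(.3)
im,d,P=wcloud(); np.savez("pics/wr1.npz",im=im,P=P); cv2.imwrite("pics/wr1.png",im[...,::-1])
z=P[...,2]; q=w2c(P); Y=q[...,1]; X=q[...,0]
print("zfloor",np.nanmedian(z[(abs(z-21)<8)&(abs(X+205)<60)&(abs(Y)<140)]))
for k,m in (("rim",(abs(z-92)<3)&(X<-122)&(X>-290)&(abs(Y)<175)),("panel",(abs(z-154)<4)&(X<-250)&(X>-320)),("floor",(abs(z-21)<5)&(abs(X+205)<85)&(abs(Y)<160))):
    for lo in (-140,-60,40,100):
        n=m&(Y>lo)&(Y<lo+40)
        if n.sum()>20: print(k,lo,n.sum(),np.percentile(X[n],[1,99]).round(1),end=" ")
    print(k,"Y",np.percentile(Y[m],[1,99]).round(1))
# rear rim only
m=(abs(z-92)<3)&(X>-150)&(X<-122)
if m.sum()>30: print("rear rim",np.percentile(X[m],[2,98]).round(1))
ctrl.move_ptp([480,336,330],rz(A-np.pi/2)); ctrl.hold(.3)
im,d,P=wcloud(); im=im.astype(int); z=P[...,2]
b=big((im[...,2]>1.5*im[...,0])&(abs(z-31)<8)); print("lid",rect(P[b]),np.median(P[b][:,2]))
h=(z>50)&(z<66)&(np.hypot(P[...,0]-523,P[...,1]-336)<70); print("handle",rect(P[h]),np.median(P[h][:,2]))
cv2.imwrite("pics/wr2.png",im[...,::-1].astype(np.uint8)); fs()
E
python3 look.py
```

```text
zfloor 20.216939937513786
rim -140 193 [-285.  -131.8] rim -60 270 [-284.8 -130.2] rim 40 312 [-284.6 -131.1] rim 100 355 [-284.7 -130.2] rim Y [-154.8  158.4]
panel -140 295 [-299.8 -285.4] panel -60 353 [-299.3 -284.8] panel 40 438 [-299.4 -284.9] panel 100 726 [-319.6 -284.6] panel Y [-162.   168.3]
floor -140 1126 [-277.8 -137.5] floor -60 1643 [-276.6 -137.5] floor 40 1896 [-277.  -137.1] floor 100 1938 [-276.6 -137.7] floor Y [-147.2  151. ]
rear rim [-146.9 -130.3]
lid (array([524.6, 337.9]), array([310.8, 150.8]), 0.94) 30.173571697134378
handle (array([523.8, 338. ]), array([80.3, 16. ]), 0.87) 57.90906898260812
 t50.9 tcp [480.2 335.7 330.1] F [ 0.2 -0.6  0.4] w76.0 gf0.0
```

View pics/wr1.png

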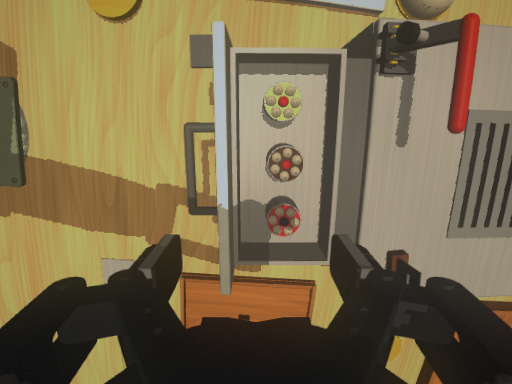

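Wrist view: the cakes stand upright in the drawer at (283,102), (285,163) and (284,220), with the clamp back at upper right. Lid and drawer were both measured by the same camera, so its bias largely cancels. Next I place the lid.

```bash
cat > lid.py <<'E'
from look_fn import *
import sys
L=np.array([524.2,338.0]); yaw=np.radians(0.9); O=rz(yaw-np.pi/2)
ctrl.gripper_to(50,40)
ctrl.move_ptp(np.r_[L,130],O)
if ctrl.move_l(np.r_[L,60],vel=80,threshold=6): fs("TOUCH"); sys.exit()
ctrl.gripper_to(6,90); s=fs("grip")
if s["grip_width"]<13: sys.exit()
ctrl.move_l(np.r_[L,90],vel=60); fs("lift"); ctrl.move_l(np.r_[L,290],vel=150)
ctrl.move_l([460,230,290],rot=rz(A),vel=70); fs("turned")
t=W(-204.8,1.8,0)[:2]
ctrl.move_l(np.r_[t,290],vel=120); ctrl.hold(.3)
fs("above")
ctrl.move_l(np.r_[t,190],vel=100); ctrl.hold(.3)
im,d=optics.grab_frame("top"); P=cloud(d,cam("top")); im2=im.astype(int)
b=big((im2[...,2]>1.5*im2[...,0])&(P[...,2]>120)); print("lid",rect(P[b]),"c",w2c(rect(P[b])[0]),np.median(P[b][:,2]))
cv2.imwrite("pics/top3.png",cv2.resize(im[:,:,::-1],(800,600)))
E
sed -n '1,4p' look.py > look_fn.py; python3 lid.py
```

```text
grip t53.5 tcp [524.8 338.2  61. ] F [-0.9 -0.4  4.4] w14.5 gf89.9
lift t54.2 tcp [524.2 338.   90.2] F [ 0.3 -0.7 -3.9] w14.5 gf88.7
turned t57.6 tcp [460.1 230.1 290. ] F [ 0.6  0.2 -3.9] w14.6 gf88.7
above t60.1 tcp [560.7   1.  290. ] F [-0.2  0.8 -3.1] w14.2 gf88.7
lid (array([555.5, -90.5]), array([178.7, 129.8]), 4.64) c [-218.80278049  -88.63674886] 160.8857022880028
```

```bash
python3 - <<'E'
from h import *
fs(); im,d=optics.grab_frame("wrist"); cv2.imwrite("pics/wr3.png",im[...,::-1])
im,d=optics.grab_frame("scene"); a=im[...,::-1]; cv2.imwrite("pics/sc3.png",cv2.resize(a[150:330,190:430],(800,600),interpolation=2))
E
```

```text
t61.6 tcp [560.9   0.8 190.4] F [-0.3  0.2 -4.5] w14.3 gf88.7
```

View pics/sc3.png

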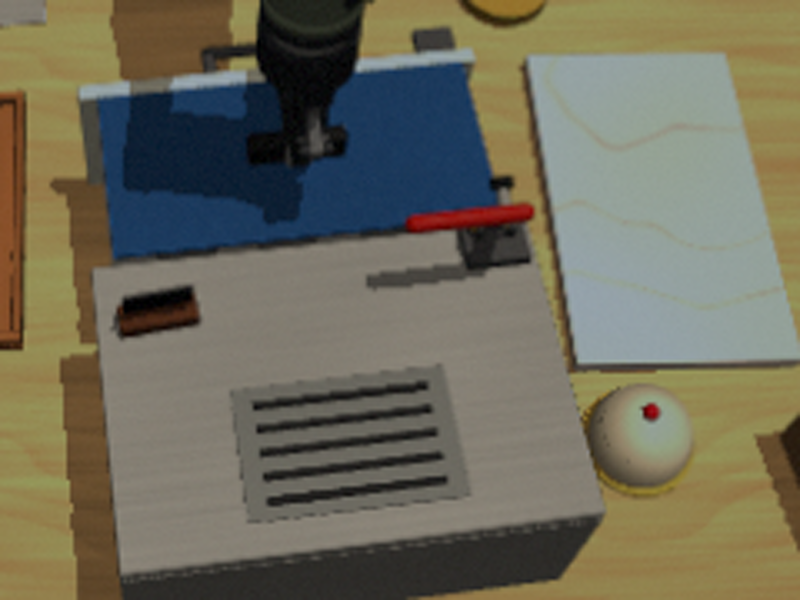

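The lid hangs parallel above the drawer, between panel and carrier, with its rear edge at (115..495, 255..195). Next I lower it.

```bash
python3 - <<'E'
from h import *
import sys
s=fs(); t=W(-204.8,1.8,0)[:2]
r=ctrl.move_l(np.r_[t,136],vel=50,threshold=7); s=fs("a%d"%r)
if r: sys.exit()
r=ctrl.move_l(np.r_[t,123],vel=20,threshold=8); s=fs("b%d"%r)
E
```

```text
t61.7 tcp [560.8   0.9 190.1] F [ 0.6 -0.4 -3.8] w14.3 gf88.7
a0 t63.0 tcp [561.2   0.8 136.5] F [-0.8 -0.4 -4.2] w14.0 gf88.7
b1 t63.4 tcp [561.3   0.9 128. ] F [1.5 0.1 4.1] w14.4 gf89.8
```

```bash
python3 - <<'E'
from h import *
ctrl.gripper_to(45); s=fs("rel"); ctrl.move_l(s["eef_pos"]+[0,0,120],vel=100)
p=W(-250,0,0); ctrl.move_ptp(np.r_[p[:2],380],rz(A)); ctrl.hold(.3)
s=sensors.read_state(); im,d=optics.grab_frame("wrist"); P=cloud(d,cam("wrist",s)); i=im.astype(int)
b=big((i[...,2]>1.5*i[...,0])&(abs(P[...,2]-98)<10)); print(rect(P[b]),w2c(rect(P[b])[0])); q=w2c(P[b]); z=P[b][:,2]
print(np.linalg.lstsq(np.c_[q-q.mean(0),np.ones(len(q))],z,rcond=None)[0])
cv2.imwrite("pics/wr4.png",im[...,::-1])
E
```

```text
rel t63.8 tcp [558.9   1.1 125.7] F [0.8 0.5 0.9] w44.6 gf0.0
(array([560.8,   1.9]), array([151.3, 310.9]), 5.54) [-204.67103311    2.82987738]
[-3.69612651e-04  6.38325615e-04  9.71245203e+01]
```

View pics/wr4.png

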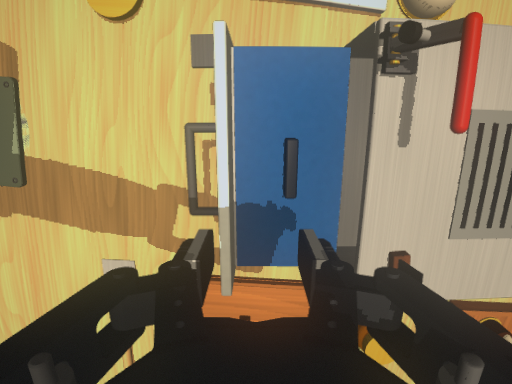

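The lid is seated: level, height 97 and yaw 5.54°, with clearance all round. Next I push the drawer home.

```bash
python3 - <<'E'
from h import *
O=rz(A); ctrl.gripper_to(28,20)
p=W(-336,0,130); ctrl.move_ptp(p+[0,0,70],O)
print("touch",ctrl.move_l(p,vel=80,threshold=8)); fs()
ctrl.gripper_to(4,40); s=fs("grip"); x0=w2c(s["eef_pos"]); print(x0)
print(ctrl.move_l(W(-164,0,130),vel=90,threshold=22)); s=fs("pushed"); print("travel",w2c(s["eef_pos"])-x0)
ctrl.hold(.3); s=fs(); print(w2c(s["eef_pos"])); ctrl.gripper_to(28); s=fs("rel"); ctrl.move_l(s["eef_pos"]+[0,0,120],vel=120)
ctrl.move_ptp([330,180,330],O)
for n in("top","scene"):
    im,d=optics.grab_frame(n); P=cloud(d,cam(n)); z=P[...,2]; q=w2c(P)
    m=(abs(z-131)<8)&(q[...,0]<-150)&(q[...,0]>-210)&(abs(q[...,1])<80); print(n,np.percentile(q[m],[2,98],axis=0).round(1))
    i=im.astype(int); m=(i[...,0]>100)&(i[...,1]<50)&(i[...,2]<60)&(z>190); print("red",m.sum(),w2c(P[m].mean(0)),P[m].mean(0))
    cv2.imwrite("pics/%s5.png"%n,cv2.resize(im[:,:,::-1],(800,600)))
E
```

```text
touch False
 t68.3 tcp [430.7 -13.6 136.2] F [ 0.2 -0.6 -0.1] w28.0 gf0.0
grip t68.6 tcp [431.  -13.6 136.6] F [ 1.1 -0.1  2.4] w10.6 gf38.9
[-3.35334154e+02 -1.92557358e-01]
True
pushed t70.3 tcp [595.4   1.9 136.6] F [-1.  -0.3  4.7] w10.7 gf39.8
travel [165.10419699  -0.27216523]
 t70.6 tcp [595.4   1.9 136.6] F [-0.7 -0.   4.7] w10.4 gf39.8
[-170.21933558   -0.50034313]
rel t70.9 tcp [593.4   1.7 135.8] F [-6.8 -0.7  6.2] w28.0 gf3.8
top [[-176.6  -59.6]
 [-152.1   57.7]]
red 137 [-80.31074337 103.26786769] [674.96120488 113.79499928 259.62160902]
scene [[-178.5  -58.9]
 [-151.1   60. ]]
red 145 [-78.67092825 102.54093295] [676.66314421 113.22858052 261.17539056]
```

View pics/top5.png

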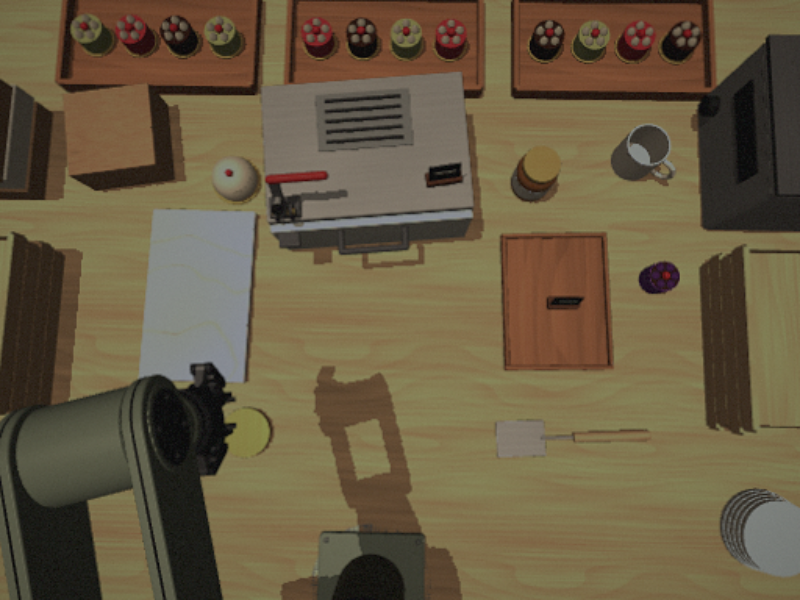

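The drawer is shut: the handle reads −176.6, as at the start, and the travel was 165.1. The clamp bar is at (297,177). Next I swing it down.

```bash
python3 - <<'E'
from h import *
import sys
O=rz(A); ctrl.gripper_to(45,20); p=clampPt(2.0)
ctrl.move_ptp(p+[0,0,80],O)
if ctrl.move_l(p+[0,0,1],vel=80,threshold=8): fs("TOUCH"); sys.exit()
ctrl.gripper_to(5,25); s=fs("grip")
if s["grip_width"]<9: sys.exit()
for q in np.linspace(1.85,0.03,13):
    ctrl.move_l(clampPt(q),vel=110)
    if abs(sensors.read_state()["force"]).max()>20: fs("q%.2f"%q)
fs("down"); ctrl.gripper_to(40); s=fs("rel"); ctrl.move_l(s["eef_pos"]+[0,0,130],vel=120)
ctrl.move_ptp([330,180,330],O); ctrl.hold(.5)
for n in("top","scene"):
    im,d=optics.grab_frame(n); P=cloud(d,cam(n)); z=P[...,2]; q=w2c(P)
    m=(abs(z-131)<8)&(q[...,0]<-150)&(q[...,0]>-210)&(abs(q[...,1])<80); print(n,np.percentile(q[m],[2,98],axis=0).round(1))
    i=im.astype(int); m=(i[...,0]>100)&(i[...,1]<50)&(i[...,2]<60)&(z>170); print("red",m.sum(),w2c(P[m].mean(0)),P[m].mean(0))
    cv2.imwrite("pics/%s6.png"%n,cv2.resize(im[:,:,::-1],(800,600)))
fs()
E
```

```text
grip t76.6 tcp [677.9 100.7 261. ] F [1.5 0.5 0.9] w12.9 gf24.4
down t79.8 tcp [572.8  90.6 193.4] F [4.1 0.7 0.3] w13.0 gf25.9
rel t80.2 tcp [570.9  90.6 192.7] F [-0.4 -0.2  1.2] w40.2 gf0.0
top [[-176.6  -59.5]
 [-152.1   57.7]]
red 143 [-185.65948009  103.5487765 ] [570.07054892 103.97738589 191.48284219]
scene [[-178.2  -58.7]
 [-151.1   59.4]]
red 111 [-184.84886758  101.16826713] [571.10559125 101.68552968 192.97594119]
 t83.0 tcp [330.1 180.  330. ] F [ 0.4 -0.9  0.1] w39.8 gf0.0
```

View pics/scene6.png

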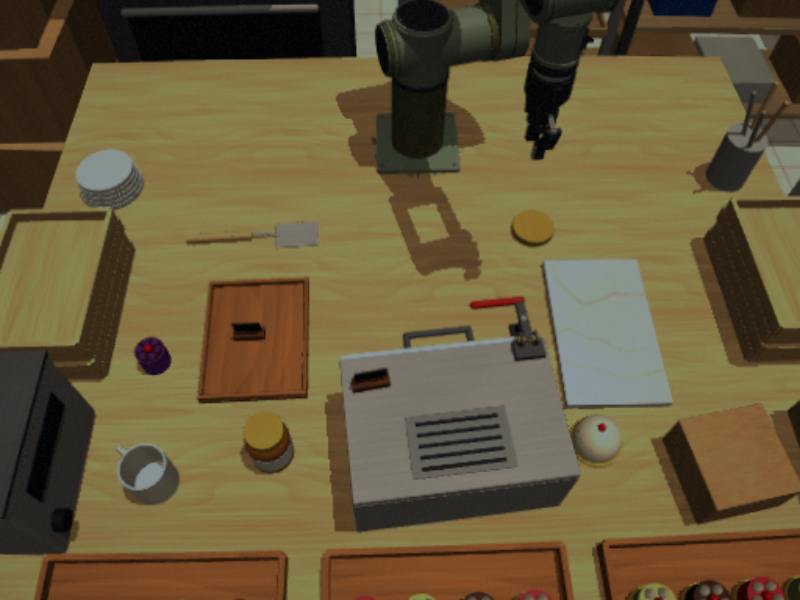

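The clamp is down (bar at (497,302)) and the drawer is shut. The cards, jar, dome, spatula and boards are where they were at the start.

```bash
python3 -c "
from plant import ctrl
print(ctrl.finish_job())"
```

```text
the job is handed in; nothing more can be done
None
```

The job is handed in: the three cakes that were in the tray (brown, red and green) stand in the shut drawer under the seated lid, the clamp is down, and the other items look undisturbed in the last camera view.

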